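# Lay out an RF measurement chain

## Task

Lay out the measurement chain on the grey plate, each part centred in its own white-outlined bay with its connectors pointing along the row: the blue amplifier in the middle bay, the black ribbed attenuator between the amplifier and the red port post, and the brass filter between the amplifier and the green port post. Set the aluminium heat sink centred on top of the amplifier, its fins running along the row. Leave everything upright and let go, and do not shift the mouse, the jar or the spanner.

Things in the scene. Friction and masses are not known exactly. Their poses are not given: they have to be found in the camera images.
- amp_mid (a point): blue amplifier block, body 54 (x) x 40 (y) x 24 mm high with a flat top, and a steel-and-brass connector 10 mm long on each short end (74 mm overall). Its origin is its centre, half-way up; x along its length (connector to connector), y across its width, z up. Upright at the start, any yaw. 150 g.
- att_mid (a point): black attenuator block with cross ribs on its top, body 50 (x) x 36 (y) x 28 mm high, a 10 mm connector on each short end (70 mm overall). Its origin is its centre, half-way up; x along its length (connector to connector), y across its width, z up. Upright at the start, any yaw. 150 g.
- filt_mid (a point): brass-coloured filter block with four small screws on its top, body 50 (x) x 30 (y) x 24 mm high (screw heads 3 mm more), a 10 mm connector on each short end (70 mm overall). Its origin is its centre, half-way up; x along its length (connector to connector), y across its width, z up. Upright at the start, any yaw. 140 g.
- sink_mid (a point): bare aluminium heat sink, 52 (x) x 32 (y) x 22 mm high, flat 5 mm base and six upright fins running along x, rigid enough to be gripped across the outer fins. Its origin is its centre, half-way up; z up. Upright at the start, any yaw. 70 g.
- plate: fixed dark grey plate on the bench, 90 (x) x 460 (y) x 6 mm thick; the row runs along its y axis. Three white-outlined bays, 52 (x) x 80 (y) mm, are centred at y = -100, 0 and +100 mm, x = 0. Origin under its centre (the middle bay), on the bench surface; z up.
- port_red: fixed red port post, 44 x 36 x 34 mm high with a connector 11 mm long towards and away from the row. It stands on the plate at one end of the row, 200 mm from the plate's centre; which end varies. Origin under its centre.
- port_green: fixed green port post, the same shape as the red one, at the other end of the row. Origin under its centre.
- mouse: black computer mouse, 100 (x) x 58 (y) x 31 mm high, origin under its centre, on the bench. A bystander: leave it alone.
- caps_jar: small orange round jar with a white lid, 48 mm diameter, 60 mm high, origin under its centre, on the bench beyond the plate. A bystander: leave it alone.
- wrench: steel spanner 150 mm long lying flat on the bench along its x axis, origin under its middle. A bystander: leave it alone.

How it is judged:
By the outcome, as a careful person would: the job done as asked, in the order asked, and still so for the second after the job is handed in, with the robot touching nothing.
It also fails if it takes over 90 s, if anything falls off the work surface, if the arm or the gripper's body presses on something with over 40 N, if the wrist force passes 120 N, or if a joint passes its speed limit or range.

## Robot

A 6-joint arm with a two-finger parallel gripper is mounted at the origin on the work surface. World frame = base frame: x ahead of the robot, y to its left, z up, the work surface at z = 0. Lengths are in m, angles in rad, forces in N, time in s.
With the tool pointing down it reaches from about 0.275 to 0.875 m from the base axis. Payload 12.5 kg.
Tool frame: the origin (TCP) lies between the finger pads; the fingertips stand 11 mm ahead of it and the grasp point (between the pads) lies 8 mm behind it; z points along the fingers, y is the line along which they close (so a half turn about z gives the same grasp; the last joint's range is limited). The gripper opens to 85 mm and grips with 20 to 120 N. Pads are 22 mm wide; open, the fingers measure 114 mm over their backs; the gripper's body (76 mm by 85 mm) begins 54 mm behind the grasp point. The pads swing forward as they close: fully open they stand 13 mm farther back than shut.
Start: joints at [-1.272, 0.351, 1.652, -0, 1.139, -0.085], TCP at [0.206, -0.51, 0.242] pointing down, gripper open.
Joint ranges: [-2.75, 2.75], [-0.79, 2.1], [0.01, 2.65], [-1.57, 4.71], [0.07, 3.14], [-2.87, 2.87]. Speed limits (rad/s): [2.22, 2.22, 2.79, 3.14, 3.14, 3.14].

## Interface

Orientations are given as [roll, pitch, yaw] about the fixed x, y, z axes, in that order (R = Rz(yaw) Ry(pitch) Rx(roll)).
In Python, from bench import * gives the robot as it stands.
- The arm moves only by the tool carry_out, never from a script. Its argument "rows" is a list of rows, each a list of 6 numbers: the shift along the tool's x, y, z as a fraction of full scale, then the turn, a rotation vector about the tool's x, y, z as a fraction of full scale. A call has 1 to 20 rows; each row shifts and turns the commanded pose from where the row before left it, along the tool's axes as they then stand; what a row does not reach is not made up. Full scale, the value 1, is 0.5 m for a shift and 180 degrees for a turn. A row lasts 1/12 s, in which the tool goes at most 41.7 mm and 7.16 degrees, less where a joint would pass 70% of its speed; a pose out of reach is approached as far as the arm can. A call with a number of a shift or a turn outside -1 to 1 is refused whole. A call with a gripper value outside its range is refused whole. "claw" is the opening, from 0 (shut) to 1 (fully open), set as the call begins (left out, the last holds). The fingers move at their own pace and stop on an object; "grip_force" is the grip in N (left out, the last holds). Time passes only in rows, so rows that do not move let the fingers close. It gives the time, the measured TCP pose, the force, the opening and the grip force at its end, in the units of the state.
- sense(): the state, without advancing time (a new reading comes with each control period).
- grab_frame(name): name is "side" or "top"; returns the picture (480x640x3 uint8, blue, green, red); there is no depth.
- get_calibration(name): a dict with "mtx" (3x3 intrinsics, pixels), "R" (3x3) and "t" (3): a world point X has camera coordinates R X + t. Camera axes: x right, y down, z forward; pixel columns grow to the right and rows downward; lengths in m; the calibration is good to about 2 mm. A picture is of the moment at which its call begins. get_calibration takes no time and is no camera call.
- sign_off(): hands the job in; it is judged then, once.
The state is a dict: "time": time; "q": joint angles; "dq": joint speeds; "effort": joint torques, N m; "eef_pos": TCP position; "tool_rot": TCP orientation; "ft_force": force on the tool from outside, world axes, zero at the start; "moment": the same for the moment, N m; "opening": finger opening in m; "finger_force": force on a finger pad.
Only numpy, scipy, OpenCV 4.12 (cv2) and the standard library are available. Lean on these libraries where they do the work, as an engineer would, in place of code of your own. Each camera call takes 0.05 s, during which the arm holds its last target. There are 200 camera calls.

## Working session

There is one attempt and no reset: what is moved stays moved. The work goes in short steps, Python scripts to look and compute and a tool call to move; the robot and the scene stay as the last step left them, time stands still between calls to the robot, and variables do not carry over. Pictures are saved under pics/ and viewed, at most 14 in all, crops included, and the job is handed in when it is done.

Besides the shell and the picture viewer there is one more tool, called as a command line: name --pt "numbers of a row" for each row, then --argument value for the rest. carry_out: Moves the arm, as the interface text tells. Shift numbers are shares of 0.5 m and turn numbers shares of 180 degrees, none past 1 either way. Its arguments: {"type":"object","properties":{"rows":{"type":"array"},"claw":{"type":"number"},"grip_force":{"type":"number"}},"required":["rows"]}

```bash
mkdir -p pics; ls
python3 - <<'E'
from bench import *
import cv2
s=sense();print(s)
for n in("top","side"):
    cv2.imwrite(f"pics/{n}0.png",grab_frame(n)); c=get_calibration(n); print(n,c)
E
```

```text
pics
{'time': 0.0, 'q': array([-1.27162784e+00,  3.51222230e-01,  1.65244896e+00,  2.22947707e-05,
        1.13909521e+00, -8.45862254e-02]), 'dq': array([ 6.28367878e-05,  2.36666938e-04,  7.11842758e-04, -1.63164505e-04,
        1.58840039e-04,  7.61598950e-04]), 'effort': array([ 1.10198855e-04, -5.06116319e+01, -2.91413462e+01, -1.13615879e-04,
        4.53219021e-03,  1.54459025e-05]), 'eef_pos': array([ 0.20586116, -0.50966728,  0.24175663]), 'tool_rot': array([-3.14042481e+00, -1.19330674e-04,  3.83745298e-01]), 'ft_force': array([ 1.09377683,  0.25353093, -0.63502356]), 'moment': array([ 0.03632346,  0.04680565, -0.00195819]), 'finger_force': 0.0, 'opening': 0.08567107825130754}
top {'mtx': array([[608.68863747,   0.        , 320.58271395],
       [  0.        , 608.68863747, 239.56264167],
       [  0.        ,   0.        ,   1.        ]]), 'R': array([[-0.00295067, -0.99999428,  0.0016545 ],
       [-0.99548468,  0.00278038, -0.09488166],
       [ 0.09487652, -0.00192699, -0.99548718]]), 't': array([0.01461439, 0.58859713, 1.29021749])}
side {'mtx': array([[539.59128686,   0.        , 317.33776482],
       [  0.        , 539.59128686, 244.74250755],
       [  0.        ,   0.        ,   1.        ]]), 'R': array([[-0.79250614, -0.60983253, -0.00618907],
       [-0.35814379,  0.47359088, -0.80463949],
       [ 0.49362642, -0.63546516, -0.59373141]]), 't': array([0.4753882 , 0.23916423, 0.8107909 ])}
```

View pics/top0.png

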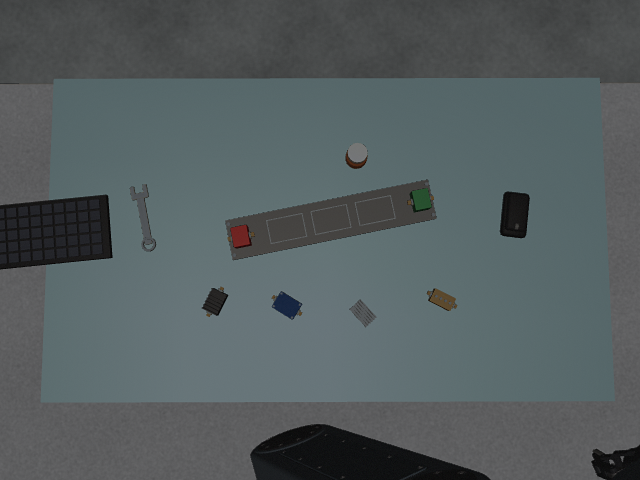

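View pics/side0.png

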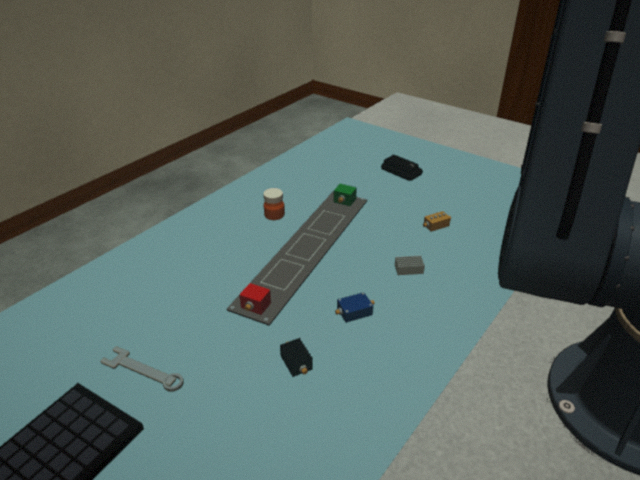

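The top view shows red at (240,236) and green at (421,200), with the bays at (287,228), (331,219) and (376,210). The parts are the attenuator (215,301), amplifier (287,305), sink (362,313) and filter (442,299). The side view agrees with this. Next I'll measure them.

```bash
cat > h.py <<'E'
from bench import *
import cv2, numpy as np
def cast(uv,z,name="top"):
    c=get_calibration(name); R,t=c["R"],c["t"]; o=-R.T@t
    uv=np.atleast_2d(uv).astype(float)
    d=np.c_[uv,np.ones(len(uv))]@np.linalg.inv(c["mtx"]).T@R
    return o+d*((z-o[2])/d[:,2])[:,None]
def mask(im,kind):
    hsv=cv2.cvtColor(im,cv2.COLOR_BGR2HSV).astype(int);H,S,V=[hsv[...,i] for i in range(3)]
    return {"blue":(H>104)&(H<130)&(S>110),"black":V<62,"brass":(H>8)&(H<32)&(S>75)&(V>50),
            "grey":(S<45)&(V>60),"red":((H<6)|(H>174))&(S>150),"green":(H>45)&(H<75)&(S>120)}[kind].astype(np.uint8)
def blob(im,kind,roi,z,k=3,scale=4):
    x0,y0,x1,y1=roi
    crop=cv2.resize(im[y0:y1,x0:x1],None,fx=scale,fy=scale,interpolation=cv2.INTER_CUBIC)
    m=mask(crop,kind)
    if k: m=cv2.morphologyEx(m,cv2.MORPH_CLOSE,np.ones((13,13))); m=cv2.morphologyEx(m,cv2.MORPH_OPEN,cv2.getStructuringElement(cv2.MORPH_ELLIPSE,(k*scale,k*scale)))
    cs=cv2.findContours(m,cv2.RETR_EXTERNAL,cv2.CHAIN_APPROX_NONE)[0]
    c=max(cs,key=cv2.contourArea)[:,0].astype(float)
    uv=(c+.5)/scale-.5+[x0,y0]
    P=cast(uv,z)[:,:2].astype(np.float32)
    (cx,cy),(w,h),a=cv2.minAreaRect(P)
    if w<h: w,h,a=h,w,a+90
    a=(a+90)%180-90
    return np.r_[cx,cy,w*1000,h*1000,a], m
E
python3 - <<'E'
from h import *
im=cv2.imread("pics/top0.png"); np.set_printoptions(precision=4,suppress=True)
out=[]
for n,k,r,z,o in [("att","black",(190,275,240,327),.014,6),("amp","blue",(262,280,312,332),.012,5),("filt","brass",(418,273,468,325),.012,5),("sink","grey",(338,288,388,340),.011,3),("red","red",(220,215,262,258),.023,3),("green","green",(400,180,442,222),.023,3)]:
    b,m=blob(im,k,r,z,o); print(n,b)
    x0,y0,x1,y1=r; c=cv2.resize(im[y0:y1,x0:x1],(260,270),interpolation=cv2.INTER_CUBIC); mm=cv2.resize(m,(260,270))
    cc=cv2.findContours(mm,0,1)[0]; c=cv2.convertScaleAbs(c,alpha=1.6); cv2.drawContours(c,cc,-1,(255,0,255),1); out.append(c)
cv2.imwrite("pics/c1.png",np.vstack([np.hstack(out[:3]),np.hstack(out[3:])]))
# bays: white lines
r=(255,185,405,252); x0,y0,x1,y1=r
g=cv2.resize(cv2.cvtColor(im[y0:y1,x0:x1],6),None,fx=4,fy=4,interpolation=cv2.INTER_CUBIC)
t=cv2.morphologyEx(g,cv2.MORPH_TOPHAT,np.ones((41,41)))
m=(t>25).astype(np.uint8); hs=[]
for c in cv2.findContours(m,cv2.RETR_EXTERNAL,cv2.CHAIN_APPROX_NONE)[0]:
    P=cast((c[:,0]+.5)/4-.5+[x0,y0],.006)[:,:2].astype(np.float32)
    q=cv2.minAreaRect(P)
    if min(q[1])>.04: print("bay",q)
E
```

```text
att [  0.4563   0.2428  53.6812  38.7168 -26.6116]
amp [ 0.4477  0.0876 53.6087 39.262  58.3142]
filt [ 0.4587 -0.2514 58.2585 29.9787 63.1391]
sink [  0.4291  -0.0778 111.738  108.3428  -0.3213]
red [ 0.597   0.1867 46.6086 38.1483 11.3241]
green [ 0.6759 -0.206  46.35   39.872  11.6453]
```

View pics/c1.png

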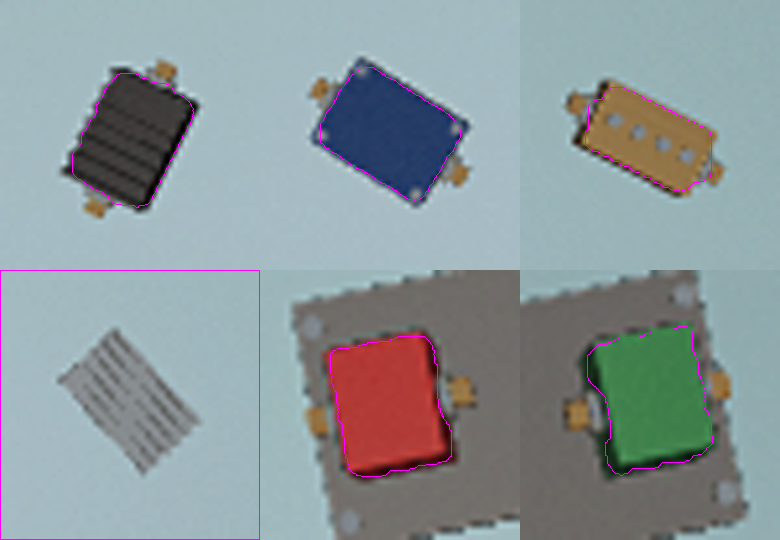

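The crop outlines fit the amplifier and attenuator well. The brass mask includes a connector and the grey mask failed, so I'll segment by difference from the table colour and lower the bay threshold.

```bash
cat >> h.py <<'E'
def part(im,roi,z,k=5,scale=4,thr=38):
    x0,y0,x1,y1=roi
    c=cv2.resize(im[y0:y1,x0:x1],None,fx=scale,fy=scale,interpolation=cv2.INTER_CUBIC).astype(float)
    bg=np.median(c.reshape(-1,3),axis=0)
    m=(np.abs(c-bg).sum(2)>thr).astype(np.uint8)
    m=cv2.morphologyEx(m,cv2.MORPH_CLOSE,np.ones((9,9)))
    m=cv2.morphologyEx(m,cv2.MORPH_OPEN,cv2.getStructuringElement(cv2.MORPH_ELLIPSE,(k*scale,k*scale)))
    q=max(cv2.findContours(m,0,1)[0],key=cv2.contourArea)[:,0]
    P=cast((q+.5)/scale-.5+[x0,y0],z)[:,:2].astype(np.float32)
    (cx,cy),(w,h),a=cv2.minAreaRect(P)
    if w<h: w,h,a=h,w,a+90
    return np.r_[cx,cy,w*1000,h*1000,(a+90)%180-90]
E
python3 - <<'E'
from h import *
im=cv2.imread("pics/top0.png"); np.set_printoptions(precision=4,suppress=True)
for n,r,z,k in [("att",(190,275,240,327),.014,8),("amp",(262,280,312,332),.012,8),("filt",(418,273,468,325),.012,8),("sink",(338,288,388,340),.011,5)]:
    print(n,part(im,r,z,k))
r=(255,185,405,252); x0,y0,x1,y1=r
g=cv2.resize(cv2.cvtColor(im[y0:y1,x0:x1],6),None,fx=4,fy=4,interpolation=cv2.INTER_CUBIC)
t=cv2.morphologyEx(g,cv2.MORPH_TOPHAT,np.ones((15,15)))
print(np.percentile(t,[50,90,95,99]))
m=cv2.morphologyEx((t>10).astype(np.uint8),cv2.MORPH_CLOSE,np.ones((7,7)))
for c in cv2.findContours(m,cv2.RETR_EXTERNAL,cv2.CHAIN_APPROX_NONE)[0]:
    P=cast((c[:,0]+.5)/4-.5+[x0,y0],.006)[:,:2].astype(np.float32)
    q=cv2.minAreaRect(P)
    if min(q[1])>.03: print("bay",np.round(q[0],4),q[1],q[2])
# plate contour: non-table large blob
c=im[170:270,215:447].astype(float); bg=np.median(im[270:280,215:447].reshape(-1,3).astype(float),axis=0)
m=(np.abs(c-bg).sum(2)>60).astype(np.uint8); m=cv2.morphologyEx(m,cv2.MORPH_CLOSE,np.ones((5,5)))
q=max(cv2.findContours(m,0,1)[0],key=cv2.contourArea)[:,0]+[215,170]
print("plate",cv2.minAreaRect(cast(q,.006)[:,:2].astype(np.float32)))
E
```

```text
att [  0.4567   0.2427  64.4891  41.6406 -26.1619]
amp [ 0.4474  0.0869 68.4107 43.2512 58.146 ]
filt [ 0.4588 -0.2497 63.833  33.4153 63.1375]
sink [ 0.4305 -0.0774 53.4715 33.6889 43.7622]
[ 1.  5. 14. 26.]
bay [0.6166 0.0889] (0.05634601414203644, 0.08452122658491135) 11.552299499511719
bay [ 0.6363 -0.0091] (0.05661617964506149, 0.08449401706457138) 11.35251235961914
bay [ 0.656  -0.1071] (0.05683797225356102, 0.08450353145599365) 11.259509086608887
plate ((0.6362127065658569, -0.009841859340667725), (0.09167557209730148, 0.46489763259887695), 11.39909839630127)
```

```bash
cat >> h.py <<'E'
def plan(x,y,z,yawdeg):
    s=sense(); p=np.array(s["eef_pos"]); yaw=np.degrees(s["tool_rot"][2])
    dy=(yawdeg-yaw+180)%360-180
    a=np.radians(yawdeg); R=np.array([[np.cos(a),np.sin(a),0],[np.sin(a),-np.cos(a),0],[0,0,-1]])
    f=R.T@(np.array([x,y,z])-p)/.5
    print("t",round(s["time"],2),"p",p.round(4),"yaw",round(yaw,2),"open",round(s["opening"],4),"F",np.round(s["ft_force"],1))
    print("turn frac z",round(-dy/180,4),"n>=",int(np.ceil(abs(dy)/7.16)),"| shift frac",f.round(4),"n>=",round(np.linalg.norm(f)*500/41,1))
E
python3 -c "
from h import *
plan(.4475,.0872,.1,58.2)"
```

```text
t 0.1 p [ 0.2059 -0.5097  0.2418] yaw 21.99 open 0.0855 F [-0.6  0.4 -0.4]
turn frac z -0.2012 n>= 6 | shift frac [ 1.2693 -0.2184  0.2836] n>= 16.1
```

carry_out --pt "0 0 0 0 0 -0.0335" --pt "0 0 0 0 0 -0.0335" --pt "0 0 0 0 0 -0.0335" --pt "0 0 0 0 0 -0.0335" --pt "0 0 0 0 0 -0.0335" --pt "0 0 0 0 0 -0.0337" --claw 1

```text
time: 0.6
eef_pos: [0.2059, -0.5098, 0.242]
tool_rot: [-3.141, -0.0, 1.021]
ft_force: [0.5, 0.0, -0.6]
opening: 0.0853
finger_force: 0.0
```

carry_out --pt "0.0705 -0.0121 0.0158 0 0 0" --pt "0.0705 -0.0121 0.0158 0 0 0" --pt "0.0705 -0.0121 0.0158 0 0 0" --pt "0.0705 -0.0121 0.0158 0 0 0" --pt "0.0705 -0.0121 0.0158 0 0 0" --pt "0.0705 -0.0121 0.0158 0 0 0" --pt "0.0705 -0.0121 0.0158 0 0 0" --pt "0.0705 -0.0121 0.0158 0 0 0" --pt "0.0705 -0.0121 0.0158 0 0 0" --pt "0.0705 -0.0121 0.0158 0 0 0" --pt "0.0705 -0.0121 0.0158 0 0 0" --pt "0.0705 -0.0121 0.0158 0 0 0" --pt "0.0705 -0.0121 0.0158 0 0 0" --pt "0.0705 -0.0121 0.0158 0 0 0" --pt "0.0705 -0.0121 0.0158 0 0 0" --pt "0.0705 -0.0121 0.0158 0 0 0" --pt "0.0705 -0.0121 0.0158 0 0 0" --pt "0.0705 -0.0121 0.0158 0 0 0" --pt "0 0 0 0 0 0"

```text
time: 2.18
eef_pos: [0.4489, 0.0909, 0.099]
tool_rot: [-3.141, -0.001, 1.019]
ft_force: [-0.5, -0.4, -1.1]
opening: 0.0856
finger_force: 0.0
```

```bash
python3 -c "
from h import *
plan(.4475,.0872,.014,58.2)"
```

```text
t 2.18 p [0.4489 0.0909 0.099 ] yaw 58.41 open 0.0856 F [-0.5 -0.4 -1.1]
turn frac z 0.0012 n>= 1 | shift frac [-0.0077  0.0016  0.1699] n>= 2.1
```

carry_out --pt "0 0 0.05 0 0 0" --pt "0 0 0.05 0 0 0" --pt "0 0 0 0 0 0" --pt "0 0 0 0 0 0" --pt "0 0 0 0 0 0"

```text
time: 2.6
eef_pos: [0.4481, 0.0865, 0.051]
tool_rot: [3.141, -0.0, 1.016]
ft_force: [-0.4, -0.1, 0.3]
opening: 0.0852
finger_force: 0.0
```

```bash
python3 -c "
from h import *
plan(.4475,.0872,.014,58.2)
im=grab_frame('side'); cv2.imwrite('pics/s1.png',cv2.resize(im[180:420,220:520],(750,600)))"
```

```text
t 2.6 p [0.4481 0.0865 0.051 ] yaw 58.19 open 0.0852 F [-0.4 -0.1  0.3]
turn frac z -0.0001 n>= 1 | shift frac [ 0.0006 -0.0017  0.0739] n>= 0.9
```

View pics/s1.png

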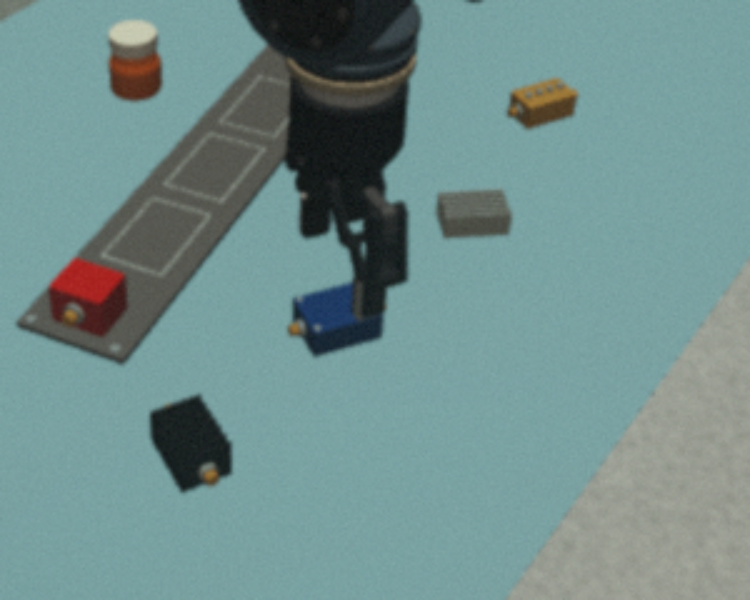

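The crop shows the fingers straddling the blue amplifier at about (340,315), with both sides clear. I'll descend and grip.

carry_out --pt "0 -0.0017 0.037 0 0 0" --pt "0 0 0.037 0 0 0" --pt "0 0 0 0 0 0" --pt "0 0 0 0 0 0"

```text
time: 2.98
eef_pos: [0.4471, 0.087, 0.0138]
tool_rot: [-3.141, 0.0, 1.016]
ft_force: [0.7, 0.5, 0.1]
opening: 0.0854
finger_force: 0.0
```

carry_out --pt "0 0 0 0 0 0" --pt "0 0 0 0 0 0" --pt "0 0 0 0 0 0" --pt "0 0 0 0 0 0" --pt "0 0 0 0 0 0" --pt "0 0 0 0 0 0" --pt "0 0 0 0 0 0" --pt "0 0 0 0 0 0" --pt "0 0 0 0 0 0" --pt "0 0 0 0 0 0" --claw 0 --grip_force 40

```text
time: 3.82
eef_pos: [0.4474, 0.0872, 0.0139]
tool_rot: [3.141, -0.001, 1.016]
ft_force: [-1.6, -0.6, 9.0]
opening: 0.0389
finger_force: 40.0
```

carry_out --pt "0 0 -0.04 0 0 0" --pt "0 0 -0.06 0 0 0" --pt "0 0 -0.06 0 0 0" --pt "0 0 0 0 0 0" --pt "0 0 0 0 0 0"

```text
time: 4.23
eef_pos: [0.4477, 0.0872, 0.0944]
tool_rot: [3.139, -0.002, 1.016]
ft_force: [-1.7, -0.3, -1.6]
opening: 0.0388
finger_force: 41.7
```

```bash
python3 -c "
from h import *
plan(.6363,-.009,.07,101.4)"
```

```text
t 4.23 p [0.4477 0.0872 0.0944] yaw 58.21 open 0.0388 F [-1.7 -0.3 -1.6]
turn frac z -0.24 n>= 7 | shift frac [-0.2632  0.3316  0.0488] n>= 5.2
```

carry_out --pt "0 0 0 0 0 -0.03" --pt "0 0 0 0 0 -0.03" --pt "0 0 0 0 0 -0.03" --pt "0 0 0 0 0 -0.03" --pt "0 0 0 0 0 -0.03" --pt "0 0 0 0 0 -0.03" --pt "0 0 0 0 0 -0.03" --pt "0 0 0 0 0 -0.03" --pt "-0.033 0.0415 0.006 0 0 0" --pt "-0.033 0.0415 0.006 0 0 0" --pt "-0.033 0.0415 0.006 0 0 0" --pt "-0.033 0.0415 0.006 0 0 0" --pt "-0.033 0.0415 0.006 0 0 0" --pt "-0.033 0.0415 0.006 0 0 0" --pt "-0.033 0.0415 0.006 0 0 0" --pt "-0.0322 0.0411 0.006 0 0 0" --pt "0 0 0 0 0 0" --pt "0 0 0 0 0 0" --pt "0 0 0 0 0 0" --pt "0 0 0 0 0 0"

```text
time: 5.9
eef_pos: [0.6344, -0.0086, 0.0683]
tool_rot: [-3.14, -0.001, 1.77]
ft_force: [-0.3, 0.9, -1.3]
opening: 0.0394
finger_force: 41.6
```

```bash
python3 -c "
from h import *
plan(.6363,-.009,.021,101.4)"
```

```text
t 5.9 p [ 0.6344 -0.0086  0.0683] yaw 101.43 open 0.0394 F [-0.3  0.9 -1.3]
turn frac z 0.0002 n>= 1 | shift frac [-0.0016  0.0035  0.0947] n>= 1.2
```

carry_out --pt "-0.001 0.003 0.03 0 0 0" --pt "0 0 0.03 0 0 0" --pt "0 0 0.022 0 0 0" --pt "0 0 0.008 0 0 0" --pt "0 0 0 0 0 0" --pt "0 0 0 0 0 0" --pt "0 0 0 0 0 0"

```text
time: 6.48
eef_pos: [0.6375, -0.0092, 0.0247]
tool_rot: [3.141, 0.0, 1.77]
ft_force: [1.0, -0.9, -0.7]
opening: 0.039
finger_force: 41.7
```

```bash
python3 -c "
from h import *
plan(.6363,-.009,.02,101.4)"
```

```text
t 6.48 p [ 0.6375 -0.0092  0.0247] yaw 101.41 open 0.039 F [ 1.  -0.9 -0.7]
turn frac z 0.0 n>= 1 | shift frac [ 0.0009 -0.0023  0.0094] n>= 0.1
```

carry_out --pt "0 -0.001 0.004 0 0 0" --pt "0 0 0.003 0 0 0" --pt "0 0 0.001 0 0 0" --pt "0 0 0 0 0 0" --pt "0 0 0 0 0 0"

```text
time: 6.9
eef_pos: [0.6367, -0.0094, 0.0202]
tool_rot: [3.141, 0.0, 1.77]
ft_force: [1.1, 0.5, -2.0]
opening: 0.0394
finger_force: 41.7
```

carry_out --pt "0 0 0.001 0 0 0" --pt "0 0 0.001 0 0 0" --pt "0 0 0 0 0 0" --pt "0 0 0 0 0 0"

```text
time: 7.23
eef_pos: [0.6367, -0.0094, 0.02]
tool_rot: [3.141, 0.0, 1.77]
ft_force: [-4.5, -0.2, 8.0]
opening: 0.0392
finger_force: 42.7
```

carry_out --pt "0 0 0 0 0 0" --pt "0 0 0 0 0 0" --pt "0 0 0 0 0 0" --pt "0 0 0 0 0 0" --pt "0 0 -0.02 0 0 0" --pt "0 0 -0.06 0 0 0" --pt "0 0 -0.08 0 0 0" --pt "0 0 0 0 0 -0.0364" --pt "0 0 0 0 0 -0.0364" --pt "0 0 0 0 0 -0.0364" --pt "0 0 0 0 0 -0.0364" --pt "0 0 0 0 0 -0.0364" --pt "0 0 0 0 0 -0.0364" --pt "0 0 0 0 0 -0.0364" --pt "0 0 0 0 0 -0.0362" --pt "0 0 0 0 0 0" --claw 1

```text
time: 8.57
eef_pos: [0.6367, -0.0094, 0.0998]
tool_rot: [3.141, 0.001, 2.689]
ft_force: [-0.0, 0.2, -0.4]
opening: 0.0852
finger_force: 0.0
```

```bash
python3 -c "
from h import *
plan(.4565,.2427,.06,153.8)"
```

```text
t 8.57 p [ 0.6367 -0.0094  0.0998] yaw 154.08 open 0.0852 F [-0.   0.2 -0.4]
turn frac z 0.0016 n>= 1 | shift frac [0.546  0.2932 0.0797] n>= 7.6
```

9 rows plus settling.

carry_out --pt "0.0607 0.0326 0.004 0 0 0" --pt "0.0607 0.0326 0.004 0 0 0" --pt "0.0607 0.0326 0.008 0 0 0" --pt "0.0607 0.0326 0.01 0 0 0" --pt "0.0607 0.0326 0.01 0 0 0" --pt "0.0607 0.0326 0.01 0 0 0" --pt "0.0607 0.0326 0.01 0 0 0" --pt "0.0607 0.0326 0.01 0 0 0" --pt "0.0604 0.0324 0.014 0 0 0" --pt "0 0 0 0 0 0" --pt "0 0 0 0 0 0" --pt "0 0 0 0 0 0" --pt "0 0 0 0 0 0" --pt "0 0 0 0 0 0"

```text
time: 9.73
eef_pos: [0.4572, 0.2421, 0.0594]
tool_rot: [3.141, 0.0, 2.682]
ft_force: [-0.4, -0.2, -1.0]
opening: 0.085
finger_force: 0.0
```

```bash
python3 -c "
from h import *
plan(.4565,.2427,.014,153.8)
im=grab_frame('side'); cv2.imwrite('pics/s2.png',cv2.resize(im[180:420,180:480],(750,600)))
cv2.imwrite('pics/top1.png',grab_frame('top'))"
```

```text
t 9.73 p [0.4572 0.2421 0.0594] yaw 153.65 open 0.085 F [-0.4 -0.2 -1. ]
turn frac z -0.0008 n>= 1 | shift frac [0.0019 0.0005 0.0908] n>= 1.1
```

View pics/s2.png

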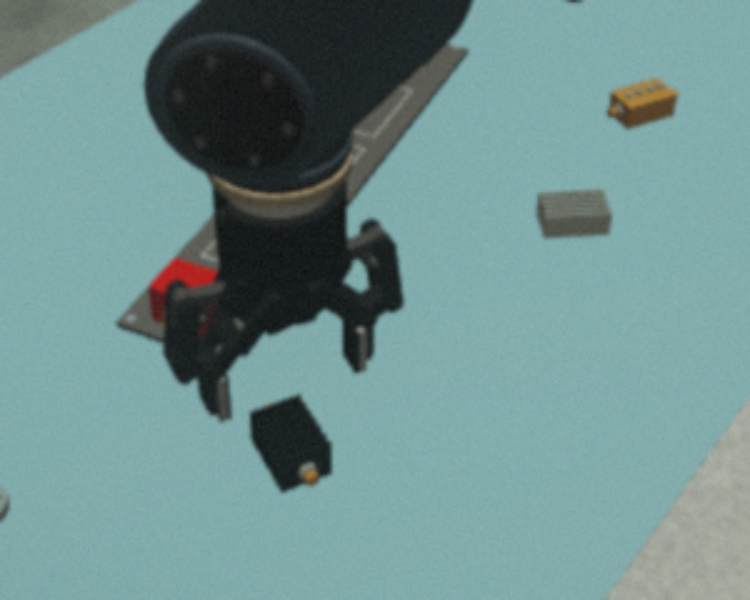

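The fingers at about (220,400) and (358,355) stand either side of the attenuator at (290,440). I'll go down and grip.

carry_out --pt "0.001 0 0.04 0 0 0" --pt "0 0 0.03 0 0 0" --pt "0 0 0.019 0 0 0" --pt "0 0 0 0 0 0" --pt "0 0 0 0 0 0"

```text
time: 10.25
eef_pos: [0.4561, 0.2427, 0.0145]
tool_rot: [-3.141, -0.0, 2.683]
ft_force: [0.2, -0.8, 0.2]
opening: 0.0852
finger_force: 0.0
```

carry_out --pt "0 0 0 0 0 0" --pt "0 0 0 0 0 0" --pt "0 0 0 0 0 0" --pt "0 0 0 0 0 0" --pt "0 0 0 0 0 0" --pt "0 0 0 0 0 0" --pt "0 0 0 0 0 0" --pt "0 0 0 0 0 0" --pt "0 0 0 0 0 0" --pt "0 0 0 0 0 0" --claw 0

```text
time: 11.08
eef_pos: [0.4563, 0.2431, 0.0152]
tool_rot: [3.141, 0.001, 2.684]
ft_force: [-1.5, -0.6, 5.9]
opening: 0.035
finger_force: 40.6
```

carry_out --pt "0 0 -0.04 0 0 0" --pt "0 0 -0.08 0 0 0" --pt "0 0 -0.08 0 0 0" --pt "0 0 0 0 0 0" --pt "0 0 0 0 0 0"

```text
time: 11.5
eef_pos: [0.4569, 0.2434, 0.1164]
tool_rot: [3.138, 0.003, 2.684]
ft_force: [-0.7, -0.6, -1.9]
opening: 0.0349
finger_force: 40.8
```

```bash
python3 -c "
from h import *
im=cv2.imread('pics/top1.png')
print(blob(im,'blue',(305,190,358,248),.018,5)[0])
plan(.6166,.0889,.07,101.4)"
```

```text
[ 6.36821926e-01 -1.02637094e-02  5.35205230e+01  4.13338766e+01
 -7.86071949e+01]
t 11.5 p [0.4569 0.2434 0.1164] yaw 153.79 open 0.0349 F [-0.7 -0.6 -1.9]
turn frac z 0.2911 n>= 8 | shift frac [-0.366   0.252   0.0928] n>= 5.5
```

carry_out --pt "0 0 0 0 0 0.0364" --pt "0 0 0 0 0 0.0364" --pt "0 0 0 0 0 0.0364" --pt "0 0 0 0 0 0.0364" --pt "0 0 0 0 0 0.0364" --pt "0 0 0 0 0 0.0364" --pt "0 0 0 0 0 0.0364" --pt "0 0 0 0 0 0.0363" --pt "-0.0457 0.0315 0 0 0 0" --pt "-0.0457 0.0315 0 0 0 0" --pt "-0.0457 0.0315 0 0 0 0" --pt "-0.0457 0.0315 0 0 0 0" --pt "-0.0457 0.0315 0.01 0 0 0" --pt "-0.0457 0.0315 0.02 0 0 0" --pt "-0.0457 0.0315 0.03 0 0 0" --pt "-0.0461 0.0315 0.032 0 0 0" --pt "0 0 0 0 0 0" --pt "0 0 0 0 0 0" --pt "0 0 0 0 0 0" --pt "0 0 0 0 0 0"

```text
time: 13.17
eef_pos: [0.6149, 0.0892, 0.0683]
tool_rot: [-3.141, -0.0, 1.77]
ft_force: [-0.1, 0.9, -2.2]
opening: 0.0352
finger_force: 40.9
```

```bash
python3 -c "
from h import *
plan(.6166,.0889,.0215,101.4)"
```

```text
t 13.17 p [0.6149 0.0892 0.0683] yaw 101.43 open 0.0352 F [-0.1  0.9 -2.2]
turn frac z 0.0002 n>= 1 | shift frac [-0.0013  0.0032  0.0937] n>= 1.1
```

carry_out --pt "-0.001 0.001 0.03 0 0 0" --pt "0 0 0.03 0 0 0" --pt "0 0 0.02 0 0 0" --pt "0 0 0.01 0 0 0" --pt "0 0 0.004 0 0 0" --pt "0 0 0 0 0 0" --pt "0 0 0 0 0 0" --pt "0 0 0 0 0 0"

```text
time: 13.83
eef_pos: [0.6166, 0.0882, 0.0222]
tool_rot: [3.14, 0.0, 1.77]
ft_force: [-0.6, 1.0, -1.4]
opening: 0.0352
finger_force: 40.9
```

```bash
python3 -c "
from h import *
plan(.6166,.0889,.021,101.4)"
```

```text
t 13.83 p [0.6166 0.0882 0.0222] yaw 101.39 open 0.0352 F [-0.6  1.  -1.4]
turn frac z -0.0 n>= 1 | shift frac [0.0014 0.0002 0.0025] n>= 0.0
```

carry_out --pt "0.001 0 0.0015 0 0 0" --pt "0 0 0.001 0 0 0" --pt "0 0 0.001 0 0 0" --pt "0 0 0 0 0 0" --pt "0 0 0 0 0 0"

```text
time: 14.25
eef_pos: [0.6165, 0.0887, 0.0212]
tool_rot: [3.141, 0.0, 1.77]
ft_force: [-3.6, -0.6, 12.5]
opening: 0.035
finger_force: 42.5
```

carry_out --pt "0 0 0 0 0 0" --pt "0 0 0 0 0 0" --pt "0 0 0 0 0 0" --pt "0 0 0 0 0 0" --pt "0 0 -0.02 0 0 0" --pt "0 0 -0.06 0 0 0" --pt "0 0 -0.08 0 0 0" --pt "0 0 0 0 0 0.0355" --pt "0 0 0 0 0 0.0355" --pt "0 0 0 0 0 0.0355" --pt "0 0 0 0 0 0.0355" --pt "0 0 0 0 0 0.0355" --pt "0 0 0 0 0 0.0353" --pt "0 0 0 0 0 0" --pt "0 0 0 0 0 0" --claw 1

```text
time: 15.5
eef_pos: [0.6162, 0.0885, 0.1004]
tool_rot: [3.141, -0.0, 1.104]
ft_force: [-0.1, 0.5, 0.1]
opening: 0.0855
finger_force: 0.0
```

```bash
python3 -c "
from h import *
plan(.4588,-.2503,.06,63.1)"
```

```text
t 15.5 p [0.6162 0.0885 0.1004] yaw 63.28 open 0.0855 F [-0.1  0.5  0.1]
turn frac z 0.001 n>= 1 | shift frac [-0.7468  0.0258  0.0807] n>= 9.2
```

carry_out --pt "-0.0622 0.0022 0 0 0 0" --pt "-0.0622 0.0022 0 0 0 0" --pt "-0.0622 0.0022 0 0 0 0" --pt "-0.0622 0.0022 0 0 0 0" --pt "-0.0622 0.0022 0 0 0 0" --pt "-0.0622 0.0022 0 0 0 0" --pt "-0.0622 0.0022 0.01 0 0 0" --pt "-0.0622 0.0022 0.01 0 0 0" --pt "-0.0622 0.0022 0.01 0 0 0" --pt "-0.0622 0.0022 0.015 0 0 0" --pt "-0.0622 0.0022 0.015 0 0 0" --pt "-0.0626 0.0016 0.02 0 0 0" --pt "0 0 0 0 0 0" --pt "0 0 0 0 0 0" --pt "0 0 0 0 0 0" --pt "0 0 0 0 0 0" --pt "0 0 0 0 0 0"

```text
time: 16.92
eef_pos: [0.4592, -0.2495, 0.0602]
tool_rot: [3.141, 0.0, 1.103]
ft_force: [0.0, 0.1, 0.6]
opening: 0.0856
finger_force: 0.0
```

```bash
python3 -c "
from h import *
plan(.4588,-.2503,.014,63.1)
im=grab_frame('side'); cv2.imwrite('pics/s3.png',cv2.resize(im[140:320,360:585],(750,600)))
im=grab_frame('top'); cv2.imwrite('pics/top2.png',im)
print(blob(im,'black',(262,203,312,252),.020,6)[0])"
```

```text
t 16.92 p [ 0.4592 -0.2495  0.0602] yaw 63.21 open 0.0856 F [0.  0.1 0.6]
turn frac z 0.0006 n>= 1 | shift frac [-0.0019  0.      0.0925] n>= 1.1
[  0.61616665   0.08792851  53.2579422   40.11479393 -77.9548502 ]
```

View pics/s3.png

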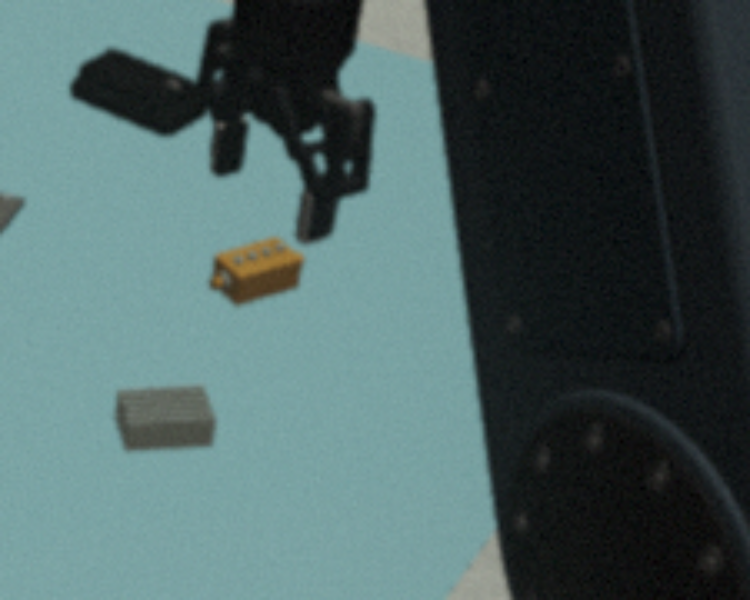

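The fingers at (230,150) and (315,220) hover either side of the filter at (257,272). The attenuator measured within 1 mm of its bay.

carry_out --pt "-0.001 0 0.04 0 0 0" --pt "0 0 0.03 0 0 0" --pt "0 0 0.022 0 0 0" --pt "0 0 0 0 0 0" --pt "0 0 0 0 0 0"

```text
time: 17.43
eef_pos: [0.4584, -0.2504, 0.0137]
tool_rot: [-3.141, -0.0, 1.101]
ft_force: [-0.4, 0.0, -0.3]
opening: 0.0859
finger_force: 0.0
```

carry_out --pt "0 0 0 0 0 0" --pt "0 0 0 0 0 0" --pt "0 0 0 0 0 0" --pt "0 0 0 0 0 0" --pt "0 0 0 0 0 0" --pt "0 0 0 0 0 0" --pt "0 0 0 0 0 0" --pt "0 0 0 0 0 0" --pt "0 0 0 0 0 0" --pt "0 0 0 0 0 0" --pt "0 0 0 0 0 0" --claw 0

```text
time: 18.35
eef_pos: [0.4587, -0.2509, 0.0144]
tool_rot: [3.141, 0.0, 1.101]
ft_force: [-1.2, 0.0, 6.3]
opening: 0.0291
finger_force: 40.4
```

carry_out --pt "0 0 -0.04 0 0 0" --pt "0 0 -0.08 0 0 0" --pt "0 0 -0.08 0 0 0" --pt "0 0 0 0 0 -0.0355" --pt "0 0 0 0 0 -0.0355" --pt "0 0 0 0 0 -0.0355" --pt "0 0 0 0 0 -0.0355" --pt "0 0 0 0 0 -0.0355" --pt "0 0 0 0 0 -0.0353" --pt "0 0 0 0 0 0" --pt "0 0 0 0 0 0"

```text
time: 19.27
eef_pos: [0.4582, -0.2506, 0.1137]
tool_rot: [-3.141, -0.0, 1.766]
ft_force: [0.0, -0.2, -2.6]
opening: 0.0294
finger_force: 40.2
```

```bash
python3 -c "
from h import *
plan(.656,-.107,.07,101.4)"
```

```text
t 19.27 p [ 0.4582 -0.2506  0.1137] yaw 101.19 open 0.0294 F [ 0.  -0.2 -2.6]
turn frac z -0.0012 n>= 1 | shift frac [0.2034 0.4445 0.0874] n>= 6.1
```

carry_out --pt "0.0254 0.0556 0 0 0 0" --pt "0.0254 0.0556 0 0 0 0" --pt "0.0254 0.0556 0 0 0 0" --pt "0.0254 0.0556 0 0 0 0" --pt "0.0254 0.0556 0.01 0 0 0" --pt "0.0254 0.0556 0.02 0 0 0" --pt "0.0254 0.0556 0.025 0 0 0" --pt "0.0256 0.0553 0.032 0 0 0" --pt "0 0 0 0 0 0" --pt "0 0 0 0 0 0" --pt "0 0 0 0 0 0" --pt "0 0 0 0 0 0" --pt "0 0 0 0 0 0" --pt "0 0 0 0 0 0"

```text
time: 20.43
eef_pos: [0.656, -0.1078, 0.0711]
tool_rot: [3.141, 0.0, 1.768]
ft_force: [-1.0, 0.4, -2.1]
opening: 0.0294
finger_force: 40.5
```

```bash
python3 -c "
from h import *
plan(.656,-.107,.022,101.4)"
```

```text
t 20.43 p [ 0.656  -0.1078  0.0711] yaw 101.3 open 0.0294 F [-1.   0.4 -2.1]
turn frac z -0.0005 n>= 1 | shift frac [0.0015 0.0003 0.0981] n>= 1.2
```

carry_out --pt "0.001 0 0.03 0 0 0" --pt "0 0 0.03 0 0 0" --pt "0 0 0.022 0 0 0" --pt "0 0 0.012 0 0 0" --pt "0 0 0.004 0 0 0" --pt "0 0 0 0 0 0" --pt "0 0 0 0 0 0" --pt "0 0 0 0 0 0"

```text
time: 21.1
eef_pos: [0.656, -0.1066, 0.0209]
tool_rot: [-3.141, -0.0, 1.77]
ft_force: [-0.0, -0.3, -1.3]
opening: 0.0294
finger_force: 40.9
```

carry_out --pt "0 0 0.0015 0 0 0" --pt "0 0 0.001 0 0 0" --pt "0 0 0.001 0 0 0" --pt "0 0 0 0 0 0" --pt "0 0 0 0 0 0"

```text
time: 21.52
eef_pos: [0.6561, -0.1066, 0.0202]
tool_rot: [3.142, 0.0, 1.77]
ft_force: [-2.7, 0.3, 6.0]
opening: 0.0288
finger_force: 41.7
```

carry_out --pt "0 0 0 0 0 0" --pt "0 0 0 0 0 0" --pt "0 0 0 0 0 0" --pt "0 0 0 0 0 0" --pt "0 0 -0.02 0 0 0" --pt "0 0 -0.06 0 0 0" --pt "0 0 -0.08 0 0 0" --pt "0 0 0 0 0 0.0356" --pt "0 0 0 0 0 0.0356" --pt "0 0 0 0 0 0.0356" --pt "0 0 0 0 0 0.0356" --pt "0 0 0 0 0 0.0356" --pt "0 0 0 0 0 0.0356" --pt "0 0 0 0 0 0.0356" --pt "0 0 0 0 0 0.0356" --pt "0 0 0 0 0 0.0352" --pt "0 0 0 0 0 0" --pt "0 0 0 0 0 0" --claw 1

```text
time: 23.02
eef_pos: [0.6562, -0.1066, 0.1002]
tool_rot: [3.141, -0.0, 0.768]
ft_force: [-0.6, 0.1, -0.7]
opening: 0.085
finger_force: 0.0
```

```bash
python3 -c "
from h import *
plan(.4305,-.0774,.06,43.8)"
```

```text
t 23.02 p [ 0.6562 -0.1066  0.1002] yaw 43.98 open 0.085 F [-0.6  0.1 -0.7]
turn frac z 0.001 n>= 1 | shift frac [-0.2853 -0.3546  0.0803] n>= 5.6
```

carry_out --pt "-0.0357 -0.0443 0 0 0 0" --pt "-0.0357 -0.0443 0 0 0 0" --pt "-0.0357 -0.0443 0.01 0 0 0" --pt "-0.0357 -0.0443 0.01 0 0 0" --pt "-0.0357 -0.0443 0.01 0 0 0" --pt "-0.0357 -0.0443 0.015 0 0 0" --pt "-0.0357 -0.0443 0.015 0 0 0" --pt "-0.0354 -0.0445 0.02 0 0 0" --pt "0 0 0 0 0 0" --pt "0 0 0 0 0 0" --pt "0 0 0 0 0 0" --pt "0 0 0 0 0 0" --pt "0 0 0 0 0 0"

```text
time: 24.1
eef_pos: [0.4315, -0.0776, 0.0599]
tool_rot: [3.14, -0.001, 0.765]
ft_force: [-0.8, -0.5, -0.3]
opening: 0.0856
finger_force: 0.0
```

```bash
python3 -c "
from h import *
plan(.4305,-.0774,.013,43.8)
im=grab_frame('side'); cv2.imwrite('pics/s4.png',cv2.resize(im[140:380,260:560],(750,600)))
im=grab_frame('top'); cv2.imwrite('pics/top3.png',im)
print(blob(im,'brass',(352,187,402,234),.018,5)[0])
print(blob(im,'blue',(305,190,358,248),.018,5)[0])"
```

```text
t 24.1 p [ 0.4315 -0.0776  0.0599] yaw 43.85 open 0.0856 F [-0.8 -0.5 -0.3]
turn frac z 0.0003 n>= 1 | shift frac [-0.0012 -0.0016  0.0939] n>= 1.1
[  0.65633595  -0.10585363  59.62338671  31.84613958 -78.7773304 ]
[ 6.36801481e-01 -1.02716200e-02  5.35808802e+01  4.13113497e+01
 -7.87458191e+01]
```

View pics/s4.png

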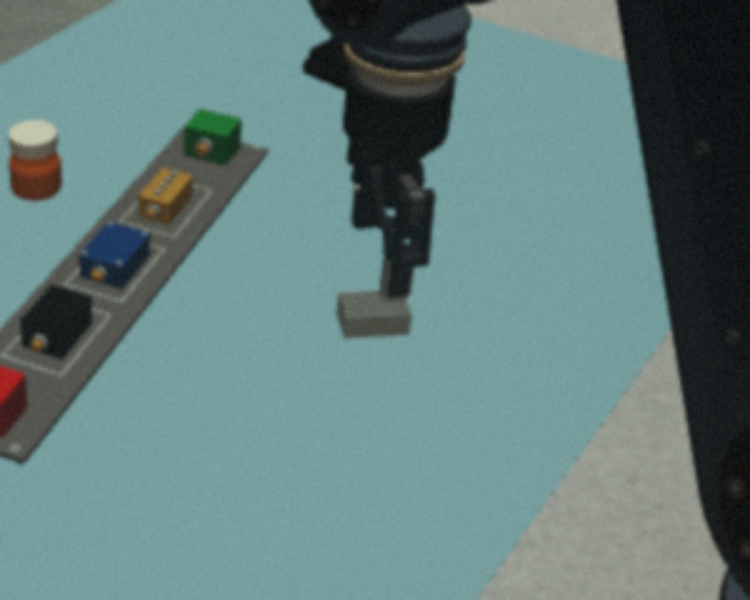

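The three parts sit in their bays at (55,322), (115,255) and (165,195) in the crop, and the fingers are over the sink at (375,313). I'll grip the sink now.

carry_out --pt "-0.001 -0.001 0.04 0 0 0" --pt "0 0 0.03 0 0 0" --pt "0 0 0.022 0 0 0" --pt "0 0 0 0 0 0" --pt "0 0 0 0 0 0"

```text
time: 24.62
eef_pos: [0.4297, -0.0773, 0.0135]
tool_rot: [-3.141, 0.0, 0.765]
ft_force: [-0.1, 0.3, 0.3]
opening: 0.0855
finger_force: 0.0
```

carry_out --pt "0 0 0 0 0 0" --pt "0 0 0 0 0 0" --pt "0 0 0 0 0 0" --pt "0 0 0 0 0 0" --pt "0 0 0 0 0 0" --pt "0 0 0 0 0 0" --pt "0 0 0 0 0 0" --pt "0 0 0 0 0 0" --pt "0 0 0 0 0 0" --pt "0 0 0 0 0 0" --pt "0 0 0 0 0 0" --claw 0 --grip_force 30

```text
time: 25.53
eef_pos: [0.43, -0.0774, 0.0141]
tool_rot: [3.141, -0.0, 0.764]
ft_force: [-0.9, 0.2, 7.4]
opening: 0.0316
finger_force: 29.3
```

carry_out --pt "0 0 -0.04 0 0 0" --pt "0 0 -0.08 0 0 0" --pt "0 0 -0.08 0 0 0" --pt "0 0 0 0 0 -0.0356" --pt "0 0 0 0 0 -0.0356" --pt "0 0 0 0 0 -0.0356" --pt "0 0 0 0 0 -0.0356" --pt "0 0 0 0 0 -0.0356" --pt "0 0 0 0 0 -0.0356" --pt "0 0 0 0 0 -0.0356" --pt "0 0 0 0 0 -0.0356" --pt "0 0 0 0 0 -0.0354" --pt "0 0 0 0 0 0" --pt "0 0 0 0 0 0"

```text
time: 26.7
eef_pos: [0.4296, -0.0773, 0.1137]
tool_rot: [-3.142, -0.0, 1.767]
ft_force: [-0.3, 0.3, -0.8]
opening: 0.0315
finger_force: 30.6
```

```bash
python3 -c "
from h import *
plan(.6367,-.0096,.1,101.3)"
```

```text
t 26.7 p [ 0.4296 -0.0773  0.1137] yaw 101.23 open 0.0315 F [-0.3  0.3 -0.8]
turn frac z -0.0004 n>= 1 | shift frac [0.0516 0.4327 0.0273] n>= 5.3
```

carry_out --pt "0.0064 0.0541 0 0 0 0" --pt "0.0064 0.0541 0 0 0 0" --pt "0.0064 0.0541 0 0 0 0" --pt "0.0064 0.0541 0 0 0 0" --pt "0.0064 0.0541 0 0 0 0" --pt "0.0064 0.0541 0.007 0 0 0" --pt "0.0064 0.0541 0.01 0 0 0" --pt "0.0064 0.0541 0.01 0 0 0" --pt "0 0 0 0 0 0" --pt "0 0 0 0 0 0" --pt "0 0 0 0 0 0" --pt "0 0 0 0 0 0" --pt "0 0 0 0 0 0" --pt "0 0 0 0 0 0" --pt "0 0 0 0 0 0"

```text
time: 27.95
eef_pos: [0.6365, -0.0096, 0.1004]
tool_rot: [3.141, 0.0, 1.769]
ft_force: [-0.3, 0.4, -1.1]
opening: 0.0314
finger_force: 30.6
```

```bash
python3 -c "
from h import *
plan(.6367,-.0096,.046,101.3)"
```

```text
t 27.95 p [ 0.6365 -0.0096  0.1004] yaw 101.38 open 0.0314 F [-0.3  0.4 -1.1]
turn frac z 0.0005 n>= 1 | shift frac [-1.000e-04  3.000e-04  1.089e-01] n>= 1.3
```

carry_out --pt "0 0 0.03 0 0 0" --pt "0 0 0.03 0 0 0" --pt "0 0 0.025 0 0 0" --pt "0 0 0.015 0 0 0" --pt "0 0 0.007 0 0 0" --pt "0 0 0 0 0 0" --pt "0 0 0 0 0 0" --pt "0 0 0 0 0 0"

```text
time: 28.62
eef_pos: [0.6372, -0.0094, 0.0473]
tool_rot: [3.141, 0.0, 1.77]
ft_force: [-0.9, 0.7, -1.3]
opening: 0.0315
finger_force: 30.6
```

carry_out --pt "0 0 0.002 0 0 0" --pt "0 0 0.002 0 0 0" --pt "0 0 0 0 0 0" --pt "0 0 0 0 0 0"

```text
time: 28.95
eef_pos: [0.6368, -0.0094, 0.0447]
tool_rot: [3.141, 0.0, 1.77]
ft_force: [0.5, -0.1, -0.2]
opening: 0.0312
finger_force: 30.6
```

carry_out --pt "0 0 0.001 0 0 0" --pt "0 0 0.001 0 0 0" --pt "0 0 0 0 0 0" --pt "0 0 0 0 0 0"

```text
time: 29.28
eef_pos: [0.6369, -0.0094, 0.0442]
tool_rot: [3.141, 0.0, 1.77]
ft_force: [-2.6, -0.5, 5.4]
opening: 0.0315
finger_force: 31.2
```

Contact at the expected height. I'll release, rise, and back away towards the base for a clear view.

carry_out --pt "0 0 0 0 0 0" --pt "0 0 0 0 0 0" --pt "0 0 0 0 0 0" --pt "0 0 0 0 0 0" --pt "0 0 0 0 0 0" --pt "0 0 -0.02 0 0 0" --pt "0 0 -0.06 0 0 0" --pt "0 0 -0.08 0 0 0" --pt "0 0 -0.08 0 0 0" --pt "0 -0.07 -0.03 0 0 0" --pt "0 -0.07 0 0 0 0" --pt "0 -0.07 0 0 0 0" --pt "0 -0.07 0 0 0 0" --pt "0 -0.07 0 0 0 0" --pt "0 -0.07 0 0 0 0" --pt "0 0 0 0 0 0" --pt "0 0 0 0 0 0" --pt "0 0 0 0 0 0" --claw 1

```text
time: 30.78
eef_pos: [0.4318, -0.0511, 0.1795]
tool_rot: [3.14, 0.001, 1.77]
ft_force: [0.7, 0.8, 0.9]
opening: 0.0854
finger_force: 0.0
```

```bash
python3 -c "
from h import *
im=grab_frame('top'); s=grab_frame('side')
a=cv2.resize(im[170:270,215:455],(800,333),interpolation=cv2.INTER_CUBIC); b=cv2.resize(s[170:340,215:395],(290,266))
o=np.zeros((600,800,3),np.uint8); o[:333]=a; o[333:599,:290]=b; cv2.imwrite('pics/f.png',cv2.convertScaleAbs(o,alpha=1.5))
print(blob(im,'black',(262,203,312,252),.020,6)[0]); print(blob(im,'brass',(352,187,402,234),.018,5)[0]); print(sense()['opening'])"
```

```text
[  0.61625922   0.08782646  53.54238674  40.47954082 -78.16257191]
[  0.65638709  -0.10586007  59.56657603  32.02832863 -79.55127716]
0.08529667041286997
```

View pics/f.png

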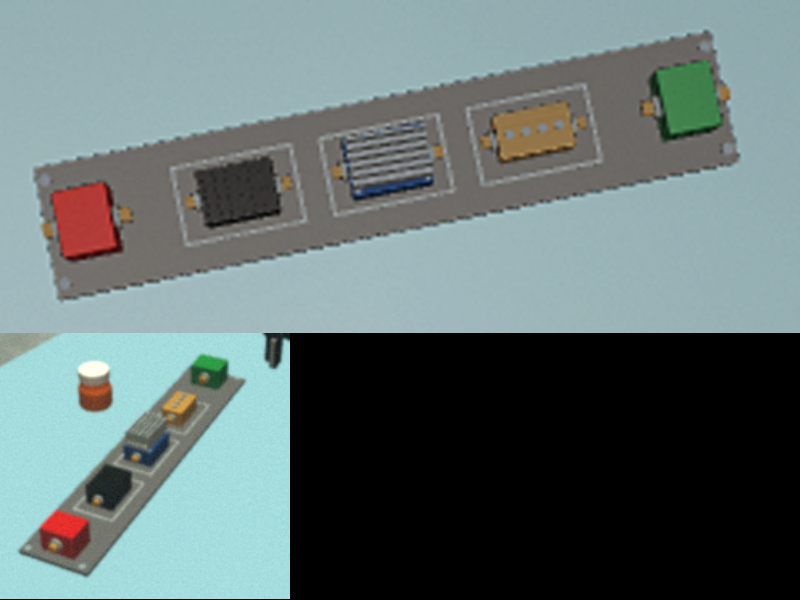

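The final view shows all three parts inside their bays at (238,192), (387,160) and (533,130). The sink is on the amplifier with its fins along the row, and the small upward offset it shows in the picture is what its height should give in this view. Handing in.

```bash
python3 -c "
from bench import *
print(sign_off())"
```

```text
the job is handed in; nothing more can be done
None
```

The job is handed in at about 31 s: amplifier, attenuator and filter are in their bays (amplifier and attenuator measured about 1 mm from centre, the filter's centre checked less exactly), the heat sink sits on the amplifier with its fins along the row, everything is released, and the arm never went near the mouse, jar or spanner.

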